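# Lock a label roll on its spindle with a press-on C-clip

## Task

Gently push the label roll along its spindle until it is fully home against the upright. Then take the larger grey C-clip by its tab and press it, mouth down, onto the spindle into the groove that you must feel for, until it snaps fully home astride the thin neck, without forcing it hard anywhere; let go of it there with the roll still home. Leave the small clip, the blue tape ring and the drinks can where they stand.

Things in the scene. Friction and masses are not known exactly. Their poses are not given: they have to be found in the camera images.
- holder: Dark steel roll holder, fixed. Origin: centre of the underside of its base plate (120 mm along x, 220 mm along y, 12 mm thick). At +y an upright plate (90 mm wide, 175 mm tall) with its inner face at y = +80 mm carries the steel spindle, which runs level along y above the origin to a free end at about y = -50 to -80 mm.
- spindle (a point): Point on the spindle's axis, 125 mm above the holder's origin; y runs along the spindle towards the upright, z up. Spindle 26 mm thick, with one groove 19 mm wide whose neck is 16 mm thick. The groove's middle is anywhere from y = -23 to +2 mm here: it is not measured, feel for it. Two spring balls at the neck's sides (21 mm across) resist the clip with 5 to 15 N, then snap into its bore.
- roll (a joint): How far the white paper label roll (100 mm diameter, 50 mm wide, on the spindle) stands out from its home against the upright, in m: 0 is home, at most 0.046. It slides along the spindle with about 2 N of friction, and must not be pushed with more than 40 N.
- roll_face (a point): Centre of the roll's outer face (towards the spindle's free end), on the spindle's axis; its y axis points along the spindle towards the upright, the way to push. With the roll home it is at y = +30 mm from point spindle.
- clip_mid (a point): The larger grey plastic C-clip, 66.5 mm tall, about 60 g, standing on the table on its two flared feet, mouth down. The point is its centre, half-way up (33 mm). y is its bore's axis, z up along the tab. 16 mm thick along y; ring 34 mm wide along x, bore 22 mm, mouth gap 18 mm, flaring to 37 mm at the feet. It breaks if pressed on the spindle with over about 40 N (70 N summed over both flares).
- clip_tab (a point): Centre of the larger clip's grip tab: 18 mm wide along x, 16 mm along y, 34 mm tall, 49.5 mm above the feet; below it the ring is wider. Axes as clip_mid. On the spindle outside the groove the clip's flares ride with this point about 49 mm above the spindle's axis; seated on the neck, 31 mm above it; when the lips meet the balls, about 38 to 42 mm.
- small_clip_mid (a point): A smaller grey C-clip (48 mm tall, gap 10.5 mm, 14 mm tab) of the same shape, too narrow for this spindle: leave it. The point is its centre, half-way up.
- tape_mid (a point): Centre of the blue tape ring, 90 mm across and 45 mm tall, lying flat: leave it.
- can: Blue drinks can, 66 mm across and 122 mm tall, origin at the centre of its underside: leave it.

How it is judged:
By the outcome, as a careful person would: the job done as asked, in the order asked, and still so for the second after the job is handed in, with the robot touching nothing.
It also fails if it takes over 72 s, if anything falls off the work surface, if the arm or the gripper's body presses on something with over 40 N, if the wrist force passes 120 N, or if a joint passes its speed limit or range.

## Robot

A 6-joint arm with a two-finger parallel gripper is mounted at the origin on the work surface. World frame = base frame: x ahead of the robot, y to its left, z up, the work surface at z = 0. Lengths are in m, angles in rad, forces in N, time in s.
With the tool pointing down it reaches from about 0.3 to 0.85 m from the base axis. Payload 4.2 kg.
Tool frame: the origin (TCP) lies midway between the tips of the shut fingers; the grasp point (between the pads) lies 19 mm behind it; z points along the fingers, y is the line along which they close (so a half turn about z gives the same grasp; the last joint's range is limited). The gripper opens to 91 mm and grips with 3 to 60 N. Pads are 32 mm wide; open, the fingers measure 118 mm over their backs; the gripper's body (76 mm by 178 mm) begins 60 mm behind the grasp point.
Start: joints at [-1.236, 0.32, 1.565, -0, 1.257, -0.02], TCP at [0.2, -0.539, 0.18] pointing down, gripper open.
Joint ranges: [-3.11, 3.11], [-0.84, 2.01], [0.21, 2.61], [-1.34, 4.49], [0.05, 2.63], [-2.56, 2.56]. Speed limits (rad/s): [2.57, 2.57, 3.14, 3.14, 3.14, 3.14].

## Interface

Orientations are given as a unit quaternion [w, x, y, z].
In Python, from cell import * gives the robot as it stands.
- The arm moves only by the tool arm_command, never from a script. Its argument "plan" is a list of rows, each a list of 7 numbers: the shift along the tool's x, y, z in m, then the turn, a rotation vector about the tool's x, y, z in units of 6 degrees (1.0 is 6 degrees), then the finger opening in m, from 0 to 0.0912. In form: [[dx, dy, dz, wx, wy, wz, fingers], ...]. A call has 1 to 12 rows; each row shifts and turns the commanded pose from where the row before left it, along the tool's axes as they then stand; what a row does not reach is not made up. A row lasts 1/12 s, in which the tool goes at most 41.7 mm and 7.16 degrees, less where a joint would pass 70% of its speed; a pose out of reach is approached as far as the arm can. A call is refused whole if a number of a shift passes 0.0417 or a number of a turn 1, either way. A call with a gripper value outside its range is refused whole. The fingers move at their own pace and stop on an object; "newtons" is the grip in N (left out, the last holds). Time passes only in rows, so rows that do not move let the fingers close. It gives the time, the measured TCP pose, the force, the opening and the grip force at its end, in the units of the state.
- get_obs(): the state, without advancing time (a new reading comes with each control period).
- read_camera(name): name is "scene" or "side" or "wrist"; returns (picture, depth): 400x640x3 uint8, blue, green, red; 400x640 float32, m along the optical axis (not along the pixel's ray), 0 where there is no reading.
- camera_info(name): a dict with "mtx" (3x3 intrinsics, pixels), "T" (4x4, takes a point from camera to world coordinates). Camera axes: x right, y down, z forward; pixel columns grow to the right and rows downward; lengths in m; the calibration is good to about 2 mm. The wrist camera is an equidistant fisheye: a pixel r from the principal point sees the ray r / f radians off the axis. A picture is of the moment at which its call begins: read the wrist's pose just before it. camera_info takes no time and is no camera call; for the wrist camera it gives the pose at the moment of the call.
- finish_job(): hands the job in; it is judged then, once.
The state is a dict: "t": time; "joint_positions": joint angles; "joint_velocities": joint speeds; "joint_efforts": joint torques, N m; "position": TCP position; "tcp_rot": TCP orientation; "contact_force": force on the tool from outside, world axes, zero at the start; "ft_torque": the same for the moment, N m; "finger_gap": finger opening in m; "gripper_force": force on a finger pad.
Only numpy, scipy, OpenCV 4.12 (cv2) and the standard library are available. Lean on these libraries where they do the work, as an engineer would, in place of code of your own. Each camera call takes 0.05 s, during which the arm holds its last target. There are 200 camera calls.

## Working session

There is one attempt and no reset: what is moved stays moved. The work goes in short steps, Python scripts to look and compute and a tool call to move; the robot and the scene stay as the last step left them, time stands still between calls to the robot, and variables do not carry over. Pictures are saved under pics/ and viewed, at most 10 in all, crops included, and the job is handed in when it is done.

Besides the shell and the picture viewer there is one more tool, called after ">>>" as a command line: name --pt "numbers of a row" for each row, then --argument value for the rest. arm_command: Moves the arm, as the interface text tells. Its arguments: {"type":"object","properties":{"plan":{"type":"array"},"newtons":{"type":"number"}},"required":["plan"]}

```bash
mkdir -p pics; ls
python3 - <<'E'
from cell import *
import cv2,numpy as np
np.set_printoptions(precision=4,suppress=True)
print(get_obs())
for n in("scene","side"):
    im,d=read_camera(n); cv2.imwrite(f"pics/{n}0.png",im); np.save(f"pics/{n}0.npy",d)
    c=camera_info(n); print(n,c["mtx"],c["T"])
E
```

```text
pics
{'t': 0.0, 'joint_positions': array([-1.236 ,  0.3203,  1.5657,  0.    ,  1.2574, -0.02  ]), 'joint_velocities': array([ 0.0007, -0.    , -0.0001,  0.0003, -0.0005, -0.0002]), 'joint_efforts': array([ -0.0004, -41.2459, -23.1972,   0.0727,   0.0456,  -0.0001]), 'position': array([ 0.1996, -0.5386,  0.1795]), 'tcp_rot': array([-0.0009,  0.9843,  0.1765, -0.0001]), 'contact_force': array([-0.2174,  0.6869,  0.7699]), 'ft_torque': array([ 0.0098, -0.0215,  0.0059]), 'gripper_force': 0.0, 'finger_gap': 0.0912737250873738}
scene [[447.1063   0.     324.8227]
 [  0.     447.1063 201.9797]
 [  0.       0.       1.    ]] [[-0.5308  0.6486 -0.5455  1.0825]
 [ 0.8474  0.3967 -0.3528  0.2545]
 [-0.0124 -0.6495 -0.7602  0.8091]
 [ 0.      0.      0.      1.    ]]
side [[402.1674   0.     316.5814]
 [  0.     402.1674 197.226 ]
 [  0.       0.       1.    ]] [[-0.7226 -0.3934  0.5685  0.1779]
 [-0.6913  0.4164 -0.5905  0.3496]
 [-0.0043 -0.8197 -0.5728  0.4983]
 [ 0.      0.      0.      1.    ]]
```

View pics/scene0.png

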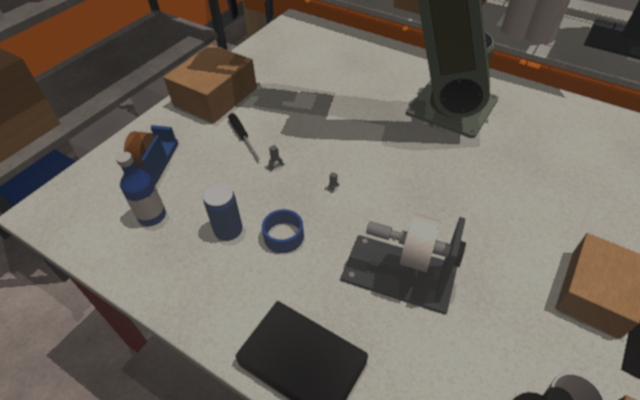

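View pics/side0.png

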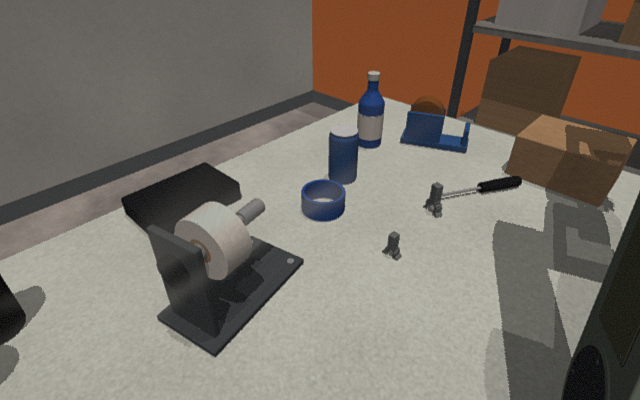

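The scene picture shows the larger clip at (275,157), the small one at (333,181), and the holder around (410,250), with the spindle's free end at (372,230) and the roll at (420,243). In the side picture the larger clip is at (435,198) and the small one at (393,245).

```bash
cat > h.py <<'E'
import numpy as np,cv2
from cell import *
np.set_printoptions(precision=4,suppress=True)
def cloud(d,c):
    v,u=np.mgrid[:d.shape[0],:d.shape[1]]; K=c["mtx"]
    p=np.stack([(u-K[0,2])/K[0,0]*d,(v-K[1,2])/K[1,1]*d,d],-1)
    return p@c["T"][:3,:3].T+c["T"][:3,3]
def proj(P,c):
    q=(np.atleast_2d(P)-c["T"][:3,3])@c["T"][:3,:3]; q=q@c["mtx"].T; return q[:,:2]/q[:,2:]
E
python3 - <<'E'
from h import *
b={"scene":[(262,140,290,172),(322,168,345,194),(335,205,475,315)],"side":[(420,178,446,222),(380,228,405,262),(140,190,305,355)]}
for n in b:
    im=cv2.imread(f"pics/{n}0.png");d=np.load(f"pics/{n}0.npy");P=cloud(d,camera_info(n))
    for i,(u0,v0,u1,v1) in enumerate(b[n]):
        p=P[v0:v1,u0:u1].reshape(-1,3);g=im[v0:v1,u0:u1].reshape(-1,3).max(1); ok=d[v0:v1,u0:u1].ravel()>0
        if i<2:
            for lo,hi in((.005,.02),(.02,.035),(.035,.05),(.05,.08)):
                q=p[ok&(p[:,2]>lo)&(p[:,2]<hi)]
                if len(q):print(n,i,lo,len(q),q.mean(0),q.min(0),q.max(0))
        else:
            q=p[ok&(abs(p[:,2]-.012)<.004)&(g<90)]
            r=cv2.minAreaRect((q[:,:2]*1000).astype(np.float32));print(n,"base",len(q),r,cv2.boxPoints(r))
            q=p[ok&(p[:,2]>.13)];print(n,"high",len(q),q.min(0),q.max(0))
            q=p[ok&(p[:,2]>.165)];print(n,"top",len(q),q.mean(0),q.min(0),q.max(0))
        
    for k,(x0,y0,x1,y1) in enumerate([(255,135,350,200),(340,200,480,315)] if n=="scene" else [(375,170,450,270),(140,180,310,355)]):
        e=cv2.resize(im[y0:y1,x0:x1],None,fx=390/(x1-x0),fy=390/(x1-x0),interpolation=2)
        cv2.imwrite(f"pics/{n}_c{k}.png",e)
a=[cv2.imread(f"pics/{n}_c{k}.png") for n,k in (("scene",0),("scene",1))]
H=max(x.shape[0] for x in a);cv2.imwrite("pics/crop0.png",np.hstack([cv2.copyMakeBorder(x,0,H-x.shape[0],0,5,0) for x in a]))
E
```

```text
scene 0 0.005 58 [ 0.4661 -0.2949  0.011 ] [ 0.3829 -0.3536  0.0051] [ 0.4867 -0.2668  0.02  ]
scene 0 0.02 50 [ 0.4715 -0.2914  0.0275] [ 0.4532 -0.3054  0.0204] [ 0.4839 -0.2814  0.0346]
scene 0 0.035 40 [ 0.4703 -0.2888  0.0429] [ 0.4608 -0.3029  0.035 ] [ 0.4781 -0.2818  0.0498]
scene 0 0.05 74 [ 0.4688 -0.2905  0.0618] [ 0.457  -0.3017  0.05  ] [ 0.4781 -0.2817  0.0704]
scene 1 0.005 56 [ 0.4578 -0.1289  0.0124] [ 0.4087 -0.1764  0.005 ] [ 0.4679 -0.1205  0.0199]
scene 1 0.02 33 [ 0.4574 -0.1269  0.0276] [ 0.4474 -0.1366  0.0202] [ 0.4624 -0.1211  0.0346]
scene 1 0.035 50 [ 0.4554 -0.1276  0.0442] [ 0.444  -0.136   0.0355] [ 0.4615 -0.1211  0.0494]
scene 1 0.05 7 [ 0.4548 -0.1298  0.0507] [ 0.4496 -0.135   0.0502] [ 0.4599 -0.1247  0.0515]
scene base 4305 ((589.3727416992188, 114.90972137451172), (119.23847961425781, 218.72357177734375), 10.900543212890625) [[510.1484 211.024 ]
 [551.5101  -3.7531]
 [668.5971  18.7954]
 [627.2354 233.5726]]
scene high 2481 [0.527  0.0391 0.13  ] [0.636  0.22   0.1783]
scene top 1085 [0.5849 0.1577 0.1727] [0.527 0.111 0.165] [0.618  0.2123 0.178
[... 313 characters left out ...]
287   0.0598] [ 0.4546 -0.2986  0.0501] [ 0.4749 -0.2796  0.067 ]
side 1 0.005 88 [ 0.4478 -0.1244  0.0125] [ 0.4395 -0.1359  0.0053] [ 0.4626 -0.1185  0.0198]
side 1 0.02 68 [ 0.4495 -0.1225  0.0275] [ 0.4437 -0.1348  0.02  ] [ 0.4595 -0.1186  0.0347]
side 1 0.035 102 [ 0.4501 -0.1246  0.0431] [ 0.444  -0.1353  0.0353] [ 0.4597 -0.1185  0.0479]
side base 5513 ((643.5040893554688, 63.259124755859375), (316.6641540527344, 339.0467834472656), 74.55487823486328) [[ 437.9366  -44.2083]
 [ 764.739  -134.5016]
 [ 849.0715  170.7265]
 [ 522.2692  261.0198]]
side high 4973 [0.5239 0.0395 0.13  ] [0.6252 0.2222 0.1753]
side top 1695 [0.571  0.1658 0.1711] [0.5241 0.1122 0.165 ] [0.6129 0.2144 0.1753]
```

View pics/crop0.png

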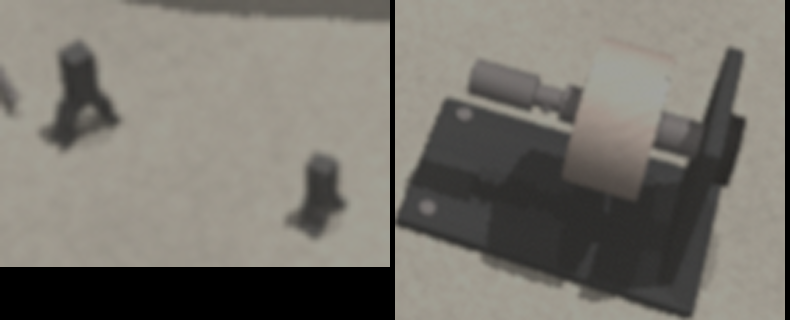

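The crop shows the larger clip at (80,95) with its feet spread, the groove at about (540–580, 97) in front of a collar, and the roll standing well out from the upright. Next I'll measure in the holder frame.

Run:
```python
from h import *
th=np.radians(10.9);R=np.array([[np.cos(th),-np.sin(th),0],[np.sin(th),np.cos(th),0],[0,0,1]]);o=np.array([.5894,.1149,0])
for n in("scene","side"):
    im=cv2.imread(f"pics/{n}0.png").astype(int);d=np.load(f"pics/{n}0.npy");P=(cloud(d,camera_info(n))-o)@R
    ok=(d>0)&(abs(P[...,0])<.07)&(abs(P[...,1])<.13)&(P[...,2]>.09)
    p=P[ok];c=im[ok]
    q=p[(p[:,2]>.168)&(p[:,1]>.06)];print(n,"upright x",np.percentile(q[:,0],[1,99]),"y",np.percentile(q[:,1],[2,50,98]),"z",np.percentile(q[:,2],98))
    w=(p[:,2]>.15)&(p[:,1]<.07);q=p[w];print("roll x",np.percentile(q[:,0],[1,99]),"y",np.percentile(q[:,1],[1,2,5,50,95,98]),"ztop",q[:,2].max())
    for a in np.arange(-.09,.03,.005):
        q=p[(p[:,1]>a)&(p[:,1]<a+.005)&(abs(p[:,0])<.02)&(p[:,2]<.15)]
        if len(q)>4:
            # axis x from circle fit
            A=np.c_[2*q[:,[0,2]],np.ones(len(q))];s=np.linalg.lstsq(A,(q[:,[0,2]]**2).sum(1),rcond=None)[0]
            print("%.3f n%d zmax %.4f xmin/max %.4f %.4f circ %s r %.4f"%(a,len(q),q[:,2].max(),q[:,0].min(),q[:,0].max(),s[:2],np.sqrt(max(0,s[2]+s[:2]@s[:2]))))
    # clip
    P=cloud(d,camera_info(n));ok=(d>0)&(abs(P[...,0]-.467)<.03)&(abs(P[...,1]+.289)<.03)&(im.max(2)<110)
    q=P[ok&(P[...,2]>.004)&(P[...,2]<.03)][:,:2];r=cv2.minAreaRect((q*1000).astype(np.float32));print("feet",len(q),r,np.linalg.eigh(np.cov(q.T))[1][:,1])
    q=P[ok&(P[...,2]>.045)][:,:2];print("tab",cv2.minAreaRect((q*1000).astype(np.float32)))
    q=P[ok&(P[...,2]>.0635)];print("tabtop",len(q),q.mean(0),cv2.minAreaRect((q[:,:2]*1000).astype(np.float32)))
```

```text
scene upright x [-0.0446  0.043 ] y [0.0795 0.0852 0.0912] z 0.17720048855029152
roll x [-0.0344  0.0411] y [0.0013 0.0017 0.0033 0.0258 0.0482 0.0496] ztop 0.17828097382314323
-0.080 n9 zmax 0.1391 xmin/max -0.0025 0.0107 circ [0.003  0.1316] r 0.0068
-0.075 n36 zmax 0.1395 xmin/max -0.0115 0.0119 circ [-0.0012  0.1263] r 0.0120
-0.070 n33 zmax 0.1402 xmin/max -0.0096 0.0123 circ [0.0001 0.1279] r 0.0109
-0.065 n38 zmax 0.1397 xmin/max -0.0120 0.0121 circ [-0.0014  0.1267] r 0.0120
-0.060 n35 zmax 0.1405 xmin/max -0.0122 0.0115 circ [-0.0021  0.1258] r 0.0124
-0.055 n38 zmax 0.1399 xmin/max -0.0085 0.0117 circ [-0.0009  0.127 ] r 0.0117
-0.050 n36 zmax 0.1408 xmin/max -0.0121 0.0110 circ [-0.0007  0.1274] r 0.0113
-0.045 n34 zmax 0.1407 xmin/max -0.0111 0.0116 circ [-0.0008  0.1277] r 0.0114
-0.040 n37 zmax 0.1395 xmin/max -0.0106 0.0130 circ [-0.0012  0.127 ] r 0.0117
-0.035 n37 zmax 0.1399 xmin/max -0.0103 0.0120 circ [0.0003 0.1293] r 0.0086
-0.030 n22 zmax 0.1347 xmin/max -0.0065 0.0073 circ [-0.0002  0.1286] r 0.0058
-0.025 n26 zmax 0.1350 xmin/max -0.0043 0.0099 circ [0.0003 0
[... 1340 characters left out ...]
253] r 0.0115
-0.045 n45 zmax 0.1372 xmin/max -0.0151 0.0044 circ [-0.0018  0.1241] r 0.0126
-0.040 n42 zmax 0.1372 xmin/max -0.0150 0.0039 circ [-0.002   0.1241] r 0.0125
-0.035 n80 zmax 0.1374 xmin/max -0.0151 0.0081 circ [-0.0037  0.1257] r 0.0101
-0.030 n34 zmax 0.1353 xmin/max -0.0121 0.0044 circ [-0.0024  0.1261] r 0.0078
feet 149 ((464.6967468261719, -289.0439758300781), (17.155988693237305, 37.72878646850586), 70.74325561523438) [-0.9779  0.2091]
tab ((464.21173095703125, -289.0767822265625), (16.2355899810791, 18.666057586669922), 71.93879699707031)
tabtop 37 [ 0.4639 -0.2887  0.0651] ((464.6767883300781, -289.31201171875), (13.631433486938477, 16.350419998168945), 60.5720329284668)
```

```bash
cat >> h.py <<'E'
from scipy.spatial.transform import Rotation as Ro
import json
def down(yawY):  # tool pointing down, tool y at world angle yawY (deg)
    a=np.radians(yawY);y=np.array([np.cos(a),np.sin(a),0]);z=np.array([0,0,-1.]);return Ro.from_matrix(np.c_[np.cross(y,z),y,z])
def rows(p1,yaw,n,g,p0=None,R0=None):
    s=get_obs();p0=s["position"] if p0 is None else np.array(p0);q=s["tcp_rot"]
    R=Ro.from_quat([q[1],q[2],q[3],q[0]]) if R0 is None else R0
    rv=(R.inv()*down(yaw)).as_rotvec();dp=(np.array(p1)-p0)/n;out=[]
    for i in range(n):
        out.append([round(float(v),4) for v in R.inv().apply(dp)]+[round(float(v),3) for v in rv/n/np.radians(6)]+[g]);R=R*Ro.from_rotvec(rv/n)
    print(json.dumps(out));return p1,down(yaw)
E
python3 -c "
from h import *
rows([.465,-.29,.22],-23,12,.0912)"
```

```text
[[0.0279, -0.0118, -0.0033, -0.001, -0.001, -0.648, 0.0912], [0.0287, -0.0098, -0.0033, -0.001, -0.001, -0.648, 0.0912], [0.0293, -0.0079, -0.0034, -0.001, -0.001, -0.648, 0.0912], [0.0297, -0.0059, -0.0034, -0.001, -0.001, -0.648, 0.0912], [0.0301, -0.0038, -0.0034, -0.001, -0.001, -0.648, 0.0912], [0.0303, -0.0018, -0.0034, -0.001, -0.001, -0.648, 0.0912], [0.0303, 0.0003, -0.0034, -0.001, -0.001, -0.648, 0.0912], [0.0302, 0.0023, -0.0034, -0.001, -0.001, -0.648, 0.0912], [0.03, 0.0044, -0.0034, -0.001, -0.001, -0.648, 0.0912], [0.0296, 0.0064, -0.0034, -0.001, -0.001, -0.648, 0.0912], [0.0291, 0.0084, -0.0034, -0.001, -0.001, -0.648, 0.0912], [0.0285, 0.0104, -0.0034, -0.001, -0.001, -0.648, 0.0912]]
```

>>> arm_command --pt "0.028 -0.012 -0.0033 0 0 -0.65 0.0912" --pt "0.0287 -0.01 -0.0033 0 0 -0.65 0.0912" --pt "0.0293 -0.008 -0.0033 0 0 -0.65 0.0912" --pt "0.0297 -0.006 -0.0033 0 0 -0.65 0.0912" --pt "0.03 -0.004 -0.0033 0 0 -0.65 0.0912" --pt "0.0303 -0.002 -0.0033 0 0 -0.65 0.0912" --pt "0.0303 0.0003 -0.0033 0 0 -0.65 0.0912" --pt "0.0302 0.0023 -0.0033 0 0 -0.65 0.0912" --pt "0.03 0.0044 -0.0033 0 0 -0.65 0.0912" --pt "0.0296 0.0064 -0.0033 0 0 -0.65 0.0912" --pt "0.029 0.0084 -0.0033 0 0 -0.65 0.0912" --pt "0.0285 0.0104 -0.0033 0 0 -0.65 0.0912"

```text
t: 1.1
position: [0.4651, -0.2881, 0.2198]
tcp_rot: [-0.0, 0.832, 0.554, -0.0]
contact_force: [-0.2, -0.5, 0.0]
finger_gap: 0.0913
gripper_force: 0.0
```

Run:
```python
from h import *
read_camera("scene");s=get_obs();print(s["position"],s["tcp_rot"],s["contact_force"])
c=camera_info("wrist");im,d=read_camera("wrist");print(c)
np.save("pics/w1d.npy",d);cv2.imwrite("pics/w1.png",im);print(d.shape,np.percentile(d[d>0],[1,50,99]) )
np.save("pics/w1T.npy",c["T"])
```

```text
[ 0.4694 -0.2846  0.2203] [-0.0002  0.8308  0.5565  0.0027] [3.5997 2.8848 0.3399]
{'mtx': array([[309.7069,   0.    , 317.5477],
       [  0.    , 309.7069, 196.6708],
       [  0.    ,   0.    ,   1.    ]]), 'T': array([[ 0.9246, -0.3669, -0.1022,  0.4976],
       [-0.3808, -0.8893, -0.2532, -0.2128],
       [ 0.002 ,  0.273 , -0.962 ,  0.4241],
       [ 0.    ,  0.    ,  0.    ,  1.    ]])}
(400, 640) [0.0536 0.3891 1.2953]
```

View pics/w1.png

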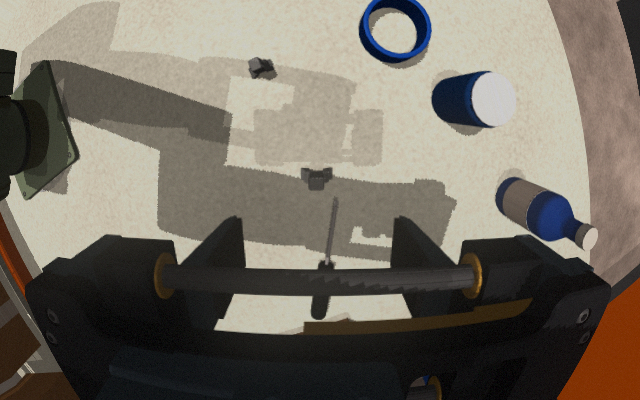

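The wrist picture shows the larger clip at (316,178), its feet left and right, almost square to the jaws; the small clip is at (262,68), the tape at (395,28) and the can at (475,100).

```bash
cat >> h.py <<'E'
def fish(d,T,K):
    v,u=np.mgrid[:d.shape[0],:d.shape[1]];x=(u-K[0,2])/K[0,0];y=(v-K[1,2])/K[1,1];r=np.hypot(x,y)+1e-9
    t=np.tan(np.minimum(r,1.5))/r;p=np.stack([x*t*d,y*t*d,d],-1);return p@T[:3,:3].T+T[:3,3]
E
python3 - <<'E'
from h import *
d=np.load("pics/w1d.npy");P=fish(d,np.load("pics/w1T.npy"),camera_info("wrist")["mtx"])
im=cv2.imread("pics/w1.png");B=np.s_[155:200,290:345];p=P[B].reshape(-1,3);g=im[B].reshape(-1,3).max(1)
print("table z",np.median(p[:,2]))
for lo,hi in((.004,.03),(.01,.03),(.045,.062),(.063,.075)):
    q=p[(p[:,2]>lo)&(p[:,2]<hi)];r=cv2.minAreaRect((q[:,:2]*1000).astype(np.float32));print(lo,len(q),r,q.mean(0),cv2.boxPoints(r).ravel())
print(np.sort(p[:,2])[-5:])
s=get_obs();print(s["t"],s["position"])
th=np.radians(10.9);R=np.array([[np.cos(th),-np.sin(th),0],[np.sin(th),np.cos(th),0],[0,0,1]])
w=np.array([.5885,.1146,0])+R@[0,-.032,.25];print(w);a=rows(w,10.9,11,.06)
E
```

```text
table z -0.0005492558632248512
0.004 207 ((463.1956481933594, -290.88946533203125), (17.20537567138672, 40.476524353027344), 69.37480926513672) [ 0.4643 -0.2893  0.0188] [ 441.2242 -291.8118  479.1064 -306.0698  485.1671 -289.9672  447.2849
 -275.7092]
0.01 152 ((463.3193054199219, -290.9360046386719), (17.20537567138672, 33.860469818115234), 69.37480926513672) [ 0.4652 -0.2892  0.0233] [ 444.4439 -293.0236  476.1341 -304.951   482.1947 -288.8484  450.5045
 -276.921 ]
0.045 42 ((463.141357421875, -285.44891357421875), (21.980928421020508, 9.958060264587402), 9.34244155883789) [ 0.4649 -0.2844  0.0533] [ 451.4884 -282.3201  453.1049 -292.1461  474.7943 -288.5778  473.1778
 -278.7518]
0.063 198 ((463.7276611328125, -290.4638671875), (15.989606857299805, 17.970186233520508), 67.5846176147461) [ 0.464  -0.2908  0.0652] [ 452.3729 -294.4284  468.9853 -301.2808  475.0824 -286.4993  458.47
 -279.6469]
[0.4241 0.4241 0.4241 0.4241 0.4241]
1.2 [ 0.4671 -0.2867  0.2199]
[0.5946 0.0832 0.25  ]
[[0.0355, -0.0022, -0.0027, 0.001, -0.001, -0.507, 0.06], [0.0356, -0.0003, -0.0027, 0.001, -0.001, -0.507, 0.06], [0.0355, 0.0016, -0.0027, 0.001, -0.001, -0.507, 0.06], [0.0354, 0.0035, -0.0027, 0.001, -0.001, -0.507, 0.06], [0.0352, 0.0053, -0.0027, 0.001, -0.001, -0.507, 0.06], [0.0348, 0.0072, -0.0027, 0.001, -0.001, -0.507, 0.06], [0.0344, 0.009, -0.0027, 0.001, -0.001, -0.507, 0.06], [0.0339, 0.0108, -0.0027, 0.001, -0.001, -0.507, 0.06], [0.0333, 0.0126, -0.0027, 0.001, -0.001, -0.507, 0.06], [0.0325, 0.0144, -0.0027, 0.001, -0.001, -0.507, 0.06], [0.0317, 0.0161, -0.0027, 0.001, -0.001, -0.507, 0.06]]
```

>>> arm_command --pt "0.0355 -0.002 -0.0027 0 0 -0.51 0.06" --pt "0.0355 0 -0.0027 0 0 -0.51 0.06" --pt "0.0355 0.0016 -0.0027 0 0 -0.51 0.06" --pt "0.0355 0.0035 -0.0027 0 0 -0.51 0.06" --pt "0.035 0.0055 -0.0027 0 0 -0.51 0.06" --pt "0.035 0.007 -0.0027 0 0 -0.51 0.06" --pt "0.0345 0.009 -0.0027 0 0 -0.51 0.06" --pt "0.034 0.011 -0.0027 0 0 -0.51 0.06" --pt "0.033 0.0125 -0.0027 0 0 -0.51 0.06" --pt "0.0325 0.0145 -0.0027 0 0 -0.51 0.06" --pt "0.0315 0.016 -0.0027 0 0 -0.51 0.06" --pt "0 0 0 0 0 0 0.06"

```text
t: 2.2
position: [0.5954, 0.0844, 0.249]
tcp_rot: [-0.001, 0.635, 0.772, 0.001]
contact_force: [-0.6, -0.1, 0.4]
finger_gap: 0.0599
gripper_force: 0.0
```

>>> arm_command --pt "0 0 0 0 0 0 0.06" --pt "0 0 0 0 0 0 0.06" --pt "0 0 0 0 0 0 0.06"

```text
t: 2.45
position: [0.5934, 0.078, 0.2493]
tcp_rot: [-0.0, 0.638, 0.77, -0.001]
contact_force: [0.5, 0.3, -0.1]
finger_gap: 0.0598
gripper_force: 0.0
```

Run:
```python
from h import *
s=get_obs();print(s["t"],s["position"],s["joint_velocities"],s["contact_force"])
c=camera_info("wrist");im,d=read_camera("wrist");P=fish(d,c["T"],c["mtx"]);np.save("pics/w2P.npy",P)
cv2.imwrite("pics/w2.png",im)
q=s["tcp_rot"];Rt=Ro.from_quat([q[1],q[2],q[3],q[0]]).as_matrix();print("tool y angle",np.degrees(np.arctan2(Rt[1,1],Rt[0,1])),Rt[:,2])
```

```text
2.45 [0.5934 0.078  0.2493] [-0.0068 -0.0061 -0.0027  0.004   0.0008  0.0002] [ 0.4916  0.2708 -0.1091]
tool y angle 10.67626346826572 [-0.0009 -0.0008 -1.    ]
```

View pics/w2.png

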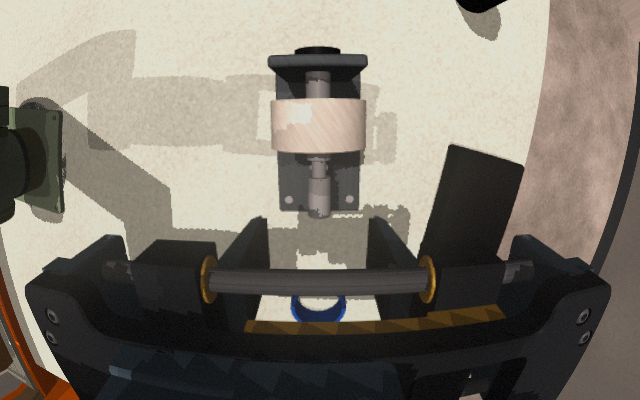

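The wrist picture shows the roll (318,125) short of the upright (318,62), and the groove at about (318,168) just in front of the roll face; the spindle's free end is at (320,213).

Run:
```python
from h import *
P=np.load("pics/w2P.npy")
B=np.s_[40:222,255:385];p=P[B].reshape(-1,3)
q=p[(abs(p[:,2]-.012)<.004)];r=cv2.minAreaRect((q[:,:2]*1000).astype(np.float32));print("base",r)
t=p[p[:,2]>.12];s=t[(t[:,2]<.142)]
th=np.radians(10.9);R=np.array([[np.cos(th),-np.sin(th),0],[np.sin(th),np.cos(th),0],[0,0,1]]);o=np.array([.5878,.1146,0])
t=(t-o)@R
u=t[(t[:,2]>.165)&(t[:,1]>.06)];r=cv2.minAreaRect((u[:,:2]*1000).astype(np.float32));print("upright",r,u.min(0),u.max(0))
u=t[(t[:,2]>.145)&(t[:,1]<.065)];print("roll",np.percentile(u,[1,50,99],axis=0))
for a in np.arange(-.085,.0,.003):
    q=t[(t[:,1]>a)&(t[:,1]<a+.003)&(abs(t[:,0])<.02)&(t[:,2]<.15)]
    if len(q)>3:print("%.3f n%d z%.4f x %.4f %.4f mid %.4f"%(a,len(q),q[:,2].max(),q[:,0].min(),q[:,0].max(),(q[:,0].min()+q[:,0].max())/2))
s=get_obs();print(s["position"],(s["position"]-o)@R)
```

```text
base ((587.2239990234375, 107.9957504272461), (120.4705810546875, 205.28131103515625), 11.283082962036133)
upright ((-2.5685272216796875, 87.32693481445312), (89.79890441894531, 12.812270164489746), 0.4493003189563751) [-0.0475  0.0807  0.1651] [0.0424 0.0939 0.1762]
roll [[-0.0457 -0.0197  0.1465]
 [-0.0016  0.0278  0.1699]
 [ 0.042   0.0521  0.4527]]
-0.076 n23 z0.1378 x -0.0134 0.0100 mid -0.0017
-0.073 n60 z0.1390 x -0.0133 0.0113 mid -0.0010
-0.070 n60 z0.1381 x -0.0133 0.0112 mid -0.0010
-0.067 n61 z0.1379 x -0.0133 0.0112 mid -0.0011
-0.064 n60 z0.1378 x -0.0132 0.0112 mid -0.0010
-0.061 n54 z0.1376 x -0.0131 0.0111 mid -0.0010
-0.058 n66 z0.1376 x -0.0131 0.0111 mid -0.0010
-0.055 n62 z0.1376 x -0.0131 0.0111 mid -0.0010
-0.052 n60 z0.1383 x -0.0142 0.0110 mid -0.0016
-0.049 n65 z0.1383 x -0.0141 0.0111 mid -0.0015
-0.046 n65 z0.1387 x -0.0141 0.0110 mid -0.0016
-0.043 n64 z0.1379 x -0.0141 0.0110 mid -0.0015
-0.040 n66 z0.1384 x -0.0140 0.0110 mid -0.0015
-0.037 n67 z0.1379 x -0.0140 0.0110 mid -0.0015
-0.034 n67 z0.1380 x -0.0139 0.0110 mid -0.0015
-0.031 n84 z0.1365 x -0.0129 0.0098 mid -0.0015
-0.028 n41 z0.1326 x -0.0085 0.0065 mid -0.0010
-0.025 n44 z0.1335 x -0.0107 0.0076 mid -0.0015
-0.022 n50 z0.1330 x -0.0107 0.0088 mid -0.0010
-0.019 n51 z0.1332 x -0.0107 0.0077 mid -0.0015
-0.016 n44 z0.1334 x -0.0084 0.0065 mid -0.0009
-0.013 n42 z0.1378 x -0.0136 0.0096 mid -0.0020
-0.010 n66 z0.1376 x -0.0136 0.0108 mid -0.0014
-0.007 n64 z0.1387 x -0.0135 0.0108 mid -0.0014
-0.004 n30 z0.1378 x -0.0136 0.0095 mid -0.0020
[0.5934 0.0779 0.2495] [-0.0014 -0.0371  0.2495]
```

>>> arm_command --pt "0 0 0.033 0 0 0 0.06" --pt "0 0 0.033 0 0 0 0.06" --pt "0 0 0.033 0 0 0 0.06" --pt "0 0 0.025 0 0 0 0.06" --pt "0 0 0.01 0 0 0 0.06" --pt "0.005 0 0 0 0 0 0.06" --pt "0.005 0 0 0 0 0 0.06" --pt "0.004 0 0 0 0 0 0.06"

```text
t: 3.17
position: [0.5926, 0.0937, 0.1178]
tcp_rot: [0.001, 0.638, 0.77, 0.001]
contact_force: [0.5, 0.1, 0.6]
finger_gap: 0.0599
gripper_force: 0.0
```

>>> arm_command --pt "0.003 0 0 0 0 0 0.06" --pt "0.003 0 0 0 0 0 0.06" --pt "0.003 0 0 0 0 0 0.06" --pt "0.003 0 0 0 0 0 0.06" --pt "0.003 0 0 0 0 0 0.06" --pt "0.003 0 0 0 0 0 0.06"

```text
t: 3.67
position: [0.5882, 0.1109, 0.116]
tcp_rot: [0.001, 0.637, 0.77, 0.0]
contact_force: [0.8, -2.8, 1.0]
finger_gap: 0.06
gripper_force: 1.1
```

>>> arm_command --pt "0.003 0 0 0 0 0 0.06" --pt "0.003 0 0 0 0 0 0.06" --pt "0.003 0 0 0 0 0 0.06" --pt "0.002 0 0 0 0 0 0.06" --pt "0.001 0 0 0 0 0 0.06" --pt "0.001 0 0 0 0 0 0.06"

```text
t: 4.17
position: [0.5854, 0.1239, 0.1156]
tcp_rot: [0.0, 0.637, 0.77, -0.0]
contact_force: [0.1, -2.0, 1.2]
finger_gap: 0.0601
gripper_force: 1.0
```

>>> arm_command --pt "0.001 0 0 0 0 0 0.06" --pt "0.001 0 0 0 0 0 0.06"

```text
t: 4.33
position: [0.585, 0.1256, 0.1156]
tcp_rot: [0.0, 0.638, 0.77, -0.0]
contact_force: [1.5, -2.4, 1.1]
finger_gap: 0.0603
gripper_force: 1.0
```

>>> arm_command --pt "0.001 0 0 0 0 0 0.06" --pt "0 0 0 0 0 0 0.06"

```text
t: 4.5
position: [0.5848, 0.1268, 0.1155]
tcp_rot: [-0.0, 0.638, 0.77, -0.0]
contact_force: [0.1, -1.5, 1.3]
finger_gap: 0.06
gripper_force: 0.7
```

Now y ≈ 12.5 mm in the holder frame; home is expected at about 14–15 mm.

>>> arm_command --pt "0.001 0 0 0 0 0 0.06" --pt "0.0005 0 0 0 0 0 0.06"

```text
t: 4.67
position: [0.5846, 0.1278, 0.1156]
tcp_rot: [0.0, 0.637, 0.771, -0.0]
contact_force: [1.6, -4.5, 0.9]
finger_gap: 0.0599
gripper_force: 1.9
```

>>> arm_command --pt "0.0005 0 0 0 0 0 0.06" --pt "0.0005 0 0 0 0 0 0.06"

```text
t: 4.83
position: [0.5846, 0.1278, 0.1156]
tcp_rot: [0.001, 0.637, 0.771, -0.001]
contact_force: [1.0, -7.0, 1.0]
finger_gap: 0.0604
gripper_force: 3.4
```

>>> arm_command --pt "0.0005 0 0 0 0 0 0.06" --pt "0.0005 0 0 0 0 0 0.06"

```text
t: 5.0
position: [0.5846, 0.1278, 0.1156]
tcp_rot: [0.002, 0.637, 0.771, -0.001]
contact_force: [2.1, -8.7, 0.5]
finger_gap: 0.0602
gripper_force: 4.6
```

Hard stop felt (TCP no longer moves while the force rises to 9 N): the roll is home. Backing off and rising.

>>> arm_command --pt "-0.01 0 0 0 0 0 0.06" --pt "-0.02 0 0 0 0 0 0.06" --pt "-0.03 0 0 0 0 0 0.06" --pt "0 0 -0.033 0 0 0 0.06" --pt "0 0 -0.033 0 0 0 0.06" --pt "0 0 -0.033 0 0 0 0.06" --pt "0 0 -0.025 0 0 0 0.06" --pt "0 0 0 0 0 0 0.06" --pt "0 0 0 0 0 0 0.06"

```text
t: 5.75
position: [0.5959, 0.0717, 0.241]
tcp_rot: [0.0, 0.638, 0.77, 0.002]
contact_force: [-0.4, 0.2, -0.1]
finger_gap: 0.0599
gripper_force: 0.0
```

Run:
```python
from h import *
s=get_obs();print(s["position"],s["contact_force"])
c=camera_info("wrist");im,d=read_camera("wrist");P=fish(d,c["T"],c["mtx"]);p=P[30:222,255:385].reshape(-1,3)
th=np.radians(10.9);R=np.array([[np.cos(th),-np.sin(th),0],[np.sin(th),np.cos(th),0],[0,0,1]]);o=np.array([.5878,.1146,0]);t=(p-o)@R
u=t[(t[:,2]>.145)&(t[:,2]<.18)&(t[:,1]<.075)];print("roll",np.percentile(u,[1,50,99],axis=0))
for a in np.arange(-.04,.035,.002):
    q=t[(t[:,1]>a)&(t[:,1]<a+.002)&(abs(t[:,0])<.02)&(t[:,2]<.15)&(t[:,2]>.12)]
    if len(q)>3:print("%.3f z%.4f w%.4f"%(a,q[:,2].max(),np.ptp(q[:,0])),end="; ")
print();rows([.4643,-.2903,.14],-21.5,11,.06)
```

```text
[0.5959 0.0717 0.241 ] [-0.3645  0.152  -0.1308]
roll [[-0.0458  0.0316  0.1464]
 [-0.0021  0.0532  0.1695]
 [ 0.0417  0.0745  0.1749]]
-0.040 z0.1381 w0.0242; -0.038 z0.1379 w0.0242; -0.036 z0.1373 w0.0242; -0.034 z0.1379 w0.0242; -0.032 z0.1371 w0.0234; -0.030 z0.1326 w0.0156; -0.028 z0.1330 w0.0147; -0.026 z0.1327 w0.0146; -0.024 z0.1327 w0.0168; -0.022 z0.1325 w0.0200; -0.020 z0.1325 w0.0210; -0.018 z0.1332 w0.0168; -0.016 z0.1332 w0.0145; -0.014 z0.1327 w0.0145; -0.012 z0.1380 w0.0248; -0.010 z0.1380 w0.0248; -0.008 z0.1382 w0.0248; -0.006 z0.1388 w0.0248; -0.004 z0.1385 w0.0247; -0.002 z0.1384 w0.0247; 0.000 z0.1382 w0.0246; 0.002 z0.1381 w0.0246; 0.004 z0.1384 w0.0246; 0.006 z0.1377 w0.0245; 0.008 z0.1382 w0.0244; 0.010 z0.1383 w0.0245; 0.012 z0.1384 w0.0245; 0.014 z0.1381 w0.0244; 0.016 z0.1378 w0.0244; 0.018 z0.1379 w0.0243; 0.020 z0.1376 w0.0257; 0.022 z0.1373 w0.0255; 0.024 z0.1384 w0.0255; 0.026 z0.1382 w0.0254; 0.028 z0.1388 w0.0255; 0.030 z0.1370 w0.0103; 
[[-0.0301, -0.0178, 0.009, -0.001, -0.001, 0.489, 0.06], [-0.031, -0.0163, 0.009, -0.001, -0.001, 0.489, 0.06], [-0.0318, -0.0146, 0.009, -0.001, -0.001, 0.489, 0.06], [-0.0325, -0.013, 0.009, -0.001, -0.001, 0.489, 0.06], [-0.0331, -0.0113, 0.009, -0.001, -0.001, 0.489, 0.06], [-0.0336, -0.0096, 0.009, -0.001, -0.001, 0.489, 0.06], [-0.0341, -0.0079, 0.009, -0.001, -0.001, 0.489, 0.06], [-0.0344, -0.0061, 0.009, -0.001, -0.001, 0.489, 0.06], [-0.0347, -0.0044, 0.009, -0.001, -0.001, 0.489, 0.06], [-0.0349, -0.0026, 0.009, -0.001, -0.001, 0.489, 0.06], [-0.035, -0.0008, 0.009, -0.001, -0.001, 0.489, 0.06]]
```

>>> arm_command --pt "-0.03 -0.018 0.009 0 0 0.49 0.06" --pt "-0.031 -0.0163 0.009 0 0 0.49 0.06" --pt "-0.0318 -0.0146 0.009 0 0 0.49 0.06" --pt "-0.0325 -0.013 0.009 0 0 0.49 0.06" --pt "-0.0331 -0.0113 0.009 0 0 0.49 0.06" --pt "-0.0336 -0.0096 0.009 0 0 0.49 0.06" --pt "-0.0341 -0.0079 0.009 0 0 0.49 0.06" --pt "-0.0344 -0.006 0.009 0 0 0.49 0.06" --pt "-0.0347 -0.0044 0.009 0 0 0.49 0.06" --pt "-0.0349 -0.0026 0.009 0 0 0.49 0.06" --pt "-0.035 -0.0008 0.009 0 0 0.49 0.06" --pt "0 0 0 0 0 0 0.06"

```text
t: 6.8
position: [0.4605, -0.2941, 0.1367]
tcp_rot: [-0.003, 0.829, 0.56, -0.002]
contact_force: [-0.4, 0.8, -0.1]
finger_gap: 0.0599
gripper_force: 0.0
```

>>> arm_command --pt "0 0 0 0 0 0 0.06" --pt "0 0 0 0 0 0 0.06" --pt "0 0 0 0 0 0 0.06" --pt "0 0 0 0 0 0 0.06"

```text
t: 7.13
position: [0.4651, -0.2895, 0.1407]
tcp_rot: [-0.0, 0.826, 0.563, 0.0]
contact_force: [-0.6, 0.6, -0.2]
finger_gap: 0.0603
gripper_force: 0.0
```

Run:
```python
from h import *
s=get_obs();print(s["position"],s["joint_velocities"])
c=camera_info("wrist");im,d=read_camera("wrist");P=fish(d,c["T"],c["mtx"]);cv2.imwrite("pics/w3.png",im)
ok=(d>0)&(abs(P[...,0]-.464)<.035)&(abs(P[...,1]+.29)<.035)
for lo,hi in((.005,.03),(.063,.069)):
    m=ok&(P[...,2]>lo)&(P[...,2]<hi);q=P[m];r=cv2.minAreaRect((q[:,:2]*1000).astype(np.float32));print(lo,len(q),r)
v,u=np.nonzero(ok);print(u.min(),u.max(),v.min(),v.max())
rows([.4643,-.2903,.037],-21.5,5,.06)
```

```text
[ 0.4651 -0.2895  0.1407] [ 0.0027 -0.0026 -0.0057 -0.0029 -0.0005 -0.0018]
0.005 289 ((463.47686767578125, -290.94451904296875), (16.933149337768555, 39.437965393066406), 68.68931579589844)
0.063 313 ((463.9772644042969, -291.15167236328125), (15.781780242919922, 17.05425453186035), 68.09226989746094)
139 438 141 399
[[-0.0002, -0.0001, 0.0208, 0.001, -0.0, 0.002, 0.06], [-0.0002, -0.0001, 0.0208, 0.001, -0.0, 0.002, 0.06], [-0.0002, -0.0001, 0.0208, 0.001, -0.0, 0.002, 0.06], [-0.0002, -0.0001, 0.0208, 0.001, -0.0, 0.002, 0.06], [-0.0002, -0.0001, 0.0208, 0.001, -0.0, 0.002, 0.06]]
```

>>> arm_command --pt "-0.002 0 0.03 0 0 0 0.06" --pt "0 0 0.03 0 0 0 0.06" --pt "0 0 0.025 0 0 0 0.06" --pt "0 0 0.013 0 0 0 0.06" --pt "0 0 0.005 0 0 0 0.06" --pt "0 0 0 0 0 0 0.06" --pt "0 0 0 0 0 0 0.06"

```text
t: 7.77
position: [0.4648, -0.2926, 0.0384]
tcp_rot: [0.001, 0.827, 0.563, 0.0]
contact_force: [-0.6, -0.6, -0.0]
finger_gap: 0.0598
gripper_force: 0.0
```

>>> arm_command --pt "0 0 0 0 0 0 0.025" --pt "0 0 0 0 0 0 0.025" --pt "0 0 0 0 0 0 0.025" --pt "0 0 0 0 0 0 0.01" --pt "0 0 0 0 0 0 0.01" --pt "0 0 0 0 0 0 0.01" --pt "0 0 0 0 0 0 0.01" --pt "0 0 0 0 0 0 0.01" --newtons 45

```text
t: 8.43
position: [0.4638, -0.2927, 0.0377]
tcp_rot: [0.0, 0.827, 0.562, -0.0]
contact_force: [-0.1, 0.4, 0.4]
finger_gap: 0.011
gripper_force: 0.0
```

The fingers went below 18 mm without force: I'll look.

Run:
```python
from h import *
s=get_obs();print(s["finger_gap"],s["gripper_force"])
c=camera_info("wrist");im,d=read_camera("wrist");P=fish(d,c["T"],c["mtx"]);np.save("pics/w4P.npy",P)
i2,d2=read_camera("side")
a=cv2.resize(im[170:400,190:450],(400,354));b=cv2.resize(i2[160:250,380:490],(390,319),interpolation=2)
cv2.imwrite("pics/w4.png",np.hstack([a,cv2.copyMakeBorder(b,0,35,0,0,0)]))
```

```text
0.01099809343477978 0.0
```

View pics/w4.png

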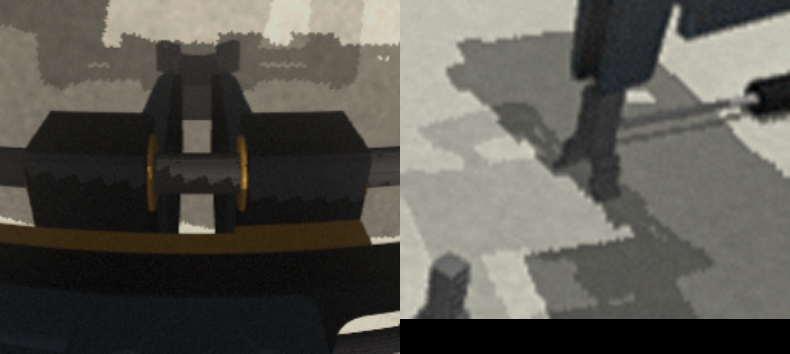

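Run:
```python
from h import *
s=get_obs();q=s["tcp_rot"];R=Ro.from_quat([q[1],q[2],q[3],q[0]]).as_matrix()
print(proj([s["position"],[.464,-.291,.0665],[.464,-.291,.0]],camera_info("side")),"tip crop px wanted")
P=np.load("pics/w4P.npy");p=P.reshape(-1,3);t=(p-s["position"])@R
m=(abs(t[:,0])<.06)&(abs(t[:,1])<.06)&(p[:,2]>.004)&(p[:,2]<.08);
for lo,hi in((.004,.015),(.015,.03),(.03,.04),(.04,.06),(.06,.075)):
    k=t[m&(p[:,2]>lo)&(p[:,2]<hi)]
    if len(k):print(lo,len(k),k.min(0),k.max(0),k.mean(0))
im,d=read_camera("side");P=cloud(d,camera_info("side"))
for v in range(170,222,4):print(v,[(" %.3f,%.3f,%.3f"%tuple(P[v,u])) for u in range(424,452,9)])
```

```text
[[436.0675 196.0712]
 [438.0045 184.2872]
 [432.5481 211.4104]] tip crop px wanted
0.004 242 [-0.0071 -0.0216  0.0227] [0.01   0.0206 0.0336] [0.0046 0.0006 0.0305]
0.015 325 [-0.0021 -0.0166  0.0076] [0.01   0.0163 0.0226] [ 0.0065 -0.0008  0.0138]
0.03 109 [ 0.0078 -0.009  -0.0023] [0.0101 0.008  0.0076] [ 0.0093 -0.0002  0.0025]
0.04 256 [ 0.0061 -0.0094 -0.0222] [ 0.0102  0.009  -0.0025] [ 0.0093 -0.0005 -0.0121]
0.06 568 [-0.0059 -0.0132 -0.0374] [ 0.0177  0.0115 -0.0226] [ 0.0043 -0.0008 -0.0284]
170 [' 0.565,-0.423,-0.001', ' 0.474,-0.280,0.100', ' 0.454,-0.273,0.111', ' 0.446,-0.295,0.105']
174 [' 0.556,-0.409,-0.002', ' 0.475,-0.284,0.089', ' 0.454,-0.276,0.101', ' 0.445,-0.296,0.096']
178 [' 0.546,-0.392,-0.000', ' 0.474,-0.284,0.080', ' 0.453,-0.277,0.092', ' 0.445,-0.299,0.086']
182 [' 0.538,-0.380,-0.002', ' 0.472,-0.285,0.071', ' 0.453,-0.283,0.080', ' 0.493,-0.422,-0.003']
186 [' 0.529,-0.366,-0.003', ' 0.471,-0.286,0.061', ' 0.456,-0.294,0.065', ' 0.484,-0.404,-0.000']
190 [' 0.519,-0.349,-0.001', ' 0.469,-0.284,0.054', ' 0.454,-0.292,0.057', ' 0.476,-0.390,-0.001']
194 [' 0.512,-0.337,-0.002', ' 0.467,-0.284,0.045', ' 0.473,-0.341,0.014', ' 0.462,-0.360,0.010']
198 [' 0.503,-0.323,-0.002', ' 0.465,-0.282,0.038', ' 0.475,-0.349,-0.001', ' 0.461,-0.362,-0.001']
202 [' 0.495,-0.308,-0.000', ' 0.463,-0.282,0.029', ' 0.468,-0.336,-0.001', ' 0.453,-0.348,-0.000']
206 [' 0.484,-0.290,0.004', ' 0.474,-0.310,-0.001', ' 0.460,-0.322,-0.001', ' 0.446,-0.335,-0.001']
210 [' 0.480,-0.284,-0.000', ' 0.466,-0.296,-0.000', ' 0.453,-0.311,-0.002', ' 0.441,-0.326,-0.003']
214 [' 0.472,-0.272,-0.000', ' 0.460,-0.286,-0.001', ' 0.446,-0.298,-0.001', ' 0.433,-0.311,-0.001']
218 [' 0.465,-0.260,-0.000', ' 0.452,-0.273,-0.001', ' 0.439,-0.286,-0.001', ' 0.426,-0.299,-0.001']
```

Run:
```python
from h import *
s=get_obs();q=s["tcp_rot"];R=Ro.from_quat([q[1],q[2],q[3],q[0]]).as_matrix()
t=(np.load("pics/w4P.npy").reshape(-1,3)-s["position"])@R
for z in np.arange(-.08,.01,.006):
    k=t[(t[:,2]>z)&(t[:,2]<z+.006)&(abs(t[:,0])<.05)&(abs(t[:,1])<.06)]
    if len(k):print("z%.3f"%z,len(k),k.min(0)[:2],k.max(0)[:2])
im,d=read_camera("side");t=(cloud(d,camera_info("side"))-s["position"])@R
print("side")
for z in np.arange(-.1,.03,.008):
    k=t[(d>0)&(t[...,2]>z)&(t[...,2]<z+.008)&(abs(t[...,0])<.05)&(abs(t[...,1])<.06)]
    if len(k):print("z%.3f"%z,len(k),k.min(0)[:2],k.max(0)[:2])
```

```text
z-0.080 220 [-0.0169 -0.0134] [0.0178 0.0118]
z-0.074 243 [ 0.0033 -0.0173] [0.0179 0.0157]
z-0.068 238 [ 0.0087 -0.0172] [0.018  0.0158]
z-0.062 196 [ 0.0151 -0.0172] [0.0179 0.0155]
z-0.056 201 [-0.0062 -0.0162] [0.0178 0.0145]
z-0.050 171 [ 0.0045 -0.0158] [0.0179 0.014 ]
z-0.044 119 [ 0.0151 -0.0155] [0.0178 0.0135]
z-0.038 68 [ 0.0148 -0.0132] [0.0177 0.0115]
z-0.032 465 [-0.0059 -0.0106] [0.0171 0.0051]
z-0.026 64 [ 0.008  -0.0068] [0.0099 0.0051]
z-0.020 73 [ 0.0086 -0.0077] [0.0101 0.0066]
z-0.014 90 [ 0.0075 -0.0092] [0.0102 0.0088]
z-0.008 72 [ 0.0061 -0.0094] [0.0099 0.009 ]
z-0.002 75 [ 0.0078 -0.009 ] [0.0101 0.0079]
z0.004 68 [ 0.0046 -0.01  ] [0.0098 0.0097]
side
z-0.100 71 [-0.0049 -0.02  ] [0.019  0.0197]
z-0.092 94 [-0.0142 -0.0192] [0.0194 0.0164]
z-0.084 104 [-0.0159 -0.0192] [0.0196 0.0198]
z-0.076 90 [-0.0157 -0.0187] [0.0196 0.0153]
z-0.068 86 [-0.0163 -0.0178] [0.0195 0.0168]
z-0.060 90 [-0.0168 -0.0177] [0.0203 0.0143]
z-0.052 82 [-0.017  -0.0166] [0.0191 0.013 ]
z-0.044 75 [-0.016  -0.0153] [0.0193 0.0138]
z-0.036 27 [-0.0154 -0.0129] [0.0181 0.0108]
z-0.028 47 [-0.0045 -0.0095] [0.0113 0.0099]
z-0.020 41 [-0.0053 -0.0099] [0.0112 0.0092]
z-0.012 39 [-0.0048 -0.0115] [0.0113 0.0086]
z-0.004 35 [-0.0044 -0.0098] [0.0117 0.0077]
z0.004 41 [-0.0055 -0.013 ] [0.011  0.0077]
z0.012 52 [-0.0061 -0.0168] [0.011  0.0159]
z0.020 60 [-0.0493 -0.0179] [0.0116 0.0274]
z0.028 52 [-0.0171 -0.0214] [0.0111 0.0532]
```

The depth shows the fingertips ending about 31 mm above the reported TCP, just above the tab. The clip is centred under them, so I'll open and go lower, watching the force.

>>> arm_command --pt "0 0 0 0 0 0 0.05" --pt "0 0 0 0 0 0 0.05" --pt "0 0 0 0 0 0 0.05" --pt "0 0 0 0 0 0 0.05" --pt "0.001 0 0.006 0 0 0 0.05" --pt "0 0 0.006 0 0 0 0.05" --pt "0 0 0.006 0 0 0 0.05" --pt "0 0 0 0 0 0 0.05"

```text
t: 9.3
position: [0.4631, -0.291, 0.018]
tcp_rot: [-0.001, 0.827, 0.562, -0.001]
contact_force: [0.9, 0.4, 0.7]
finger_gap: 0.05
gripper_force: 0.0
```

Run:
```python
from h import *
im,d=read_camera("side");s=get_obs();print(s["position"],s["contact_force"],s["finger_gap"])
i2,_=read_camera("wrist")
a=cv2.resize(i2[150:400,180:460],(400,357));b=cv2.resize(im[140:230,390:490],(390,351),interpolation=2)
cv2.imwrite("pics/w5.png",np.hstack([a,cv2.copyMakeBorder(b,0,6,0,0,0)]))
q=s["tcp_rot"];R=Ro.from_quat([q[1],q[2],q[3],q[0]]).as_matrix();P=cloud(d,camera_info("side"));t=(P-s["position"])@R
for z in np.arange(-.08,.03,.008):
    k=t[(d>0)&(t[...,2]>z)&(t[...,2]<z+.008)&(abs(t[...,0])<.05)&(abs(t[...,1])<.06)&(P[...,2]>.004)]
    if len(k):print("z%.3f"%z,len(k),k.min(0)[:2],k.max(0)[:2])
```

```text
[ 0.4635 -0.2912  0.0185] [-0.1413 -0.121   0.0288] 0.0497942648085345
z-0.080 104 [-0.0148 -0.0386] [0.0194 0.0354]
z-0.072 114 [-0.0154 -0.0376] [0.0197 0.0364]
z-0.064 115 [-0.0149 -0.0374] [0.0189 0.0351]
z-0.056 114 [-0.0182 -0.0366] [0.0187 0.0342]
z-0.048 172 [-0.016  -0.0361] [0.0201 0.0347]
z-0.040 117 [-0.0163 -0.0355] [0.0188 0.0345]
z-0.032 36 [-0.0012 -0.0087] [0.016  0.0299]
z-0.024 32 [-0.0007 -0.0084] [0.0101 0.0082]
z-0.016 41 [-0.0064 -0.0126] [0.0102 0.0108]
z-0.008 49 [-0.0078 -0.0149] [0.0099 0.0141]
z-0.000 46 [-0.0073 -0.0164] [0.0098 0.0169]
z0.008 47 [-0.0084 -0.0202] [0.0095 0.0195]
```

View pics/w5.png

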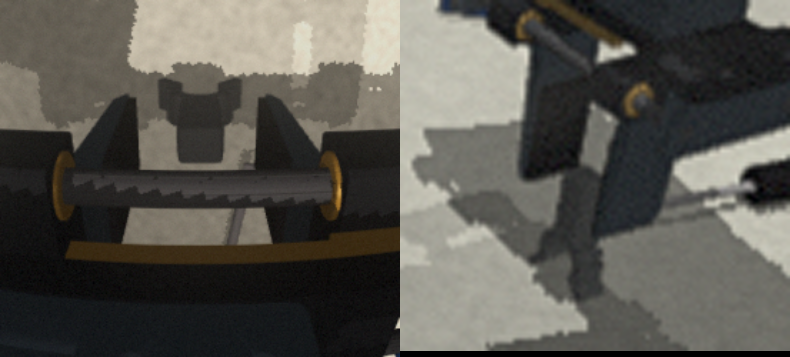

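The side crop shows both fingers straddling the upper part of the tab (575,175), with the tips near 50 mm height. This confirms that the tips end about 32 mm short of the reported TCP. Going 12 mm lower and gripping.

>>> arm_command --pt "0.001 0 0.006 0 0 0 0.05" --pt "0 0 0.006 0 0 0 0.05" --pt "0 0 0 0 0 0 0.05" --pt "0 0 0 0 0 0 0.01" --pt "0 0 0 0 0 0 0.01" --pt "0 0 0 0 0 0 0.01" --pt "0 0 0 0 0 0 0.01" --pt "0 0 0 0 0 0 0.01" --pt "0 0 0 0 0 0 0.01" --newtons 45

```text
t: 10.15
position: [0.4647, -0.2909, 0.0078]
tcp_rot: [0.0, 0.827, 0.562, 0.0]
contact_force: [-0.4, -0.6, 0.1]
finger_gap: 0.0177
gripper_force: 45.0
```

```bash
cat >> h.py <<'E'
_t=np.radians(11.1);RH=np.array([[np.cos(_t),-np.sin(_t),0],[np.sin(_t),np.cos(_t),0],[0,0,1]]);OH=np.array([.5866,.1144,0])
E
python3 - <<'E'
from h import *
s=get_obs();w=OH+RH@[0,-.038,.215];print(w)
p0=s["position"]+[0,0,.207]
rows(w,11.1,12,.01,p0=p0)
E
```

```text
[0.5939 0.0771 0.215 ]
[[0.0325, -0.0013, -0.0, 0.0, 0.0, -0.454, 0.01], [0.0325, 0.0003, -0.0, 0.0, 0.0, -0.454, 0.01], [0.0324, 0.0018, -0.0, 0.0, 0.0, -0.454, 0.01], [0.0323, 0.0034, -0.0, 0.0, 0.0, -0.454, 0.01], [0.0321, 0.0049, -0.0, 0.0, 0.0, -0.454, 0.01], [0.0319, 0.0064, -0.0, 0.0, 0.0, -0.454, 0.01], [0.0315, 0.0079, -0.0, 0.0, 0.0, -0.454, 0.01], [0.0311, 0.0094, -0.0, 0.0, 0.0, -0.454, 0.01], [0.0306, 0.0109, -0.0, 0.0, 0.0, -0.454, 0.01], [0.0301, 0.0123, -0.0, 0.0, 0.0, -0.454, 0.01], [0.0295, 0.0137, -0.0, 0.0, 0.0, -0.454, 0.01], [0.0288, 0.0151, -0.0, 0.0, 0.0, -0.454, 0.01]]
```

>>> arm_command --pt "0 0 -0.01 0 0 0 0.01" --pt "0 0 -0.03 0 0 0 0.01" --pt "0 0 -0.04 0 0 0 0.01" --pt "0 0 -0.04 0 0 0 0.01" --pt "0 0 -0.04 0 0 0 0.01" --pt "0 0 -0.035 0 0 0 0.01" --pt "0 0 -0.012 0 0 0 0.01" --pt "0 0 0 0 0 0 0.01"

```text
t: 10.82
position: [0.4665, -0.292, 0.2197]
tcp_rot: [0.004, 0.827, 0.562, 0.002]
contact_force: [0.1, -1.0, -0.6]
finger_gap: 0.0176
gripper_force: 45.0
```

>>> arm_command --pt "0.0325 -0.0013 0 0 0 -0.454 0.01" --pt "0.0325 0.0003 0 0 0 -0.454 0.01" --pt "0.0324 0.0018 0 0 0 -0.454 0.01" --pt "0.0323 0.0034 0 0 0 -0.454 0.01" --pt "0.032 0.005 0 0 0 -0.454 0.01" --pt "0.032 0.0064 0 0 0 -0.454 0.01" --pt "0.0315 0.008 0 0 0 -0.454 0.01" --pt "0.031 0.0094 0 0 0 -0.454 0.01" --pt "0.0306 0.011 0 0 0 -0.454 0.01" --pt "0.03 0.0123 0 0 0 -0.454 0.01" --pt "0.0295 0.0137 0 0 0 -0.454 0.01" --pt "0.029 0.015 0 0 0 -0.454 0.01"

```text
t: 11.82
position: [0.5928, 0.0787, 0.2129]
tcp_rot: [-0.001, 0.634, 0.773, -0.001]
contact_force: [0.2, -0.3, -0.6]
finger_gap: 0.0176
gripper_force: 45.0
```

>>> arm_command --pt "0 0 0 0 0 0 0.01" --pt "0 0 0 0 0 0 0.01" --pt "0 0 0 0 0 0 0.01" --pt "0 0 0 0 0 0 0.01" --pt "0 0 0 0 0 0 0.01" --pt "0 0 0 0 0 0 0.01" --pt "0 0 0 0 0 0 0.01" --pt "0 0 0 0 0 0 0.01"

```text
t: 12.48
position: [0.5936, 0.0767, 0.2148]
tcp_rot: [0.0, 0.636, 0.772, 0.0]
contact_force: [0.5, 0.7, -0.6]
finger_gap: 0.0177
gripper_force: 45.0
```

Run:
```python
from h import *
s=get_obs();print(s["position"],(s["position"]-OH)@RH,s["contact_force"])
q=s["tcp_rot"];Rt=Ro.from_quat([q[1],q[2],q[3],q[0]]).as_matrix();print("yaw",np.degrees(np.arctan2(Rt[1,1],Rt[0,1])),Rt[:,2])
for n in("scene","side","wrist"):
    c=camera_info(n);im,d=read_camera(n);P=fish(d,c["T"],c["mtx"]) if n=="wrist" else cloud(d,c)
    t=(P-OH)@RH;ok=(d>0)&(abs(t[...,0])<.03)&(t[...,1]<-.015)&(t[...,1]>-.06)
    for lo,hi in((.12,.15),(.196,.21),(.21,.225),(.225,.24)):
        k=t[ok&(t[...,2]>lo)&(t[...,2]<hi)]
        if len(k)>3:print(n,lo,len(k),np.percentile(k,2,axis=0),np.percentile(k,98,axis=0))
    cv2.imwrite(f"pics/{n}6.png",im)
```

```text
[0.5936 0.0767 0.2148] [-0.0004 -0.0384  0.2148] [ 0.5006  0.6844 -0.6029]
yaw 11.082624066783453 [ 0.0003 -0.0001 -1.    ]
scene 0.12 285 [-0.0069 -0.0592  0.1217] [ 0.014  -0.0165  0.1395]
scene 0.21 76 [-0.0099 -0.0478  0.2106] [ 0.0211 -0.0325  0.2242]
scene 0.225 92 [ 0.006  -0.0481  0.2258] [ 0.0174 -0.0324  0.2392]
side 0.12 390 [-0.0121 -0.059   0.1208] [ 0.008  -0.017   0.1374]
side 0.196 28 [-0.0219 -0.0455  0.206 ] [ 0.0191 -0.0303  0.2099]
side 0.21 212 [-0.0206 -0.0459  0.2102] [ 0.0165 -0.0299  0.2247]
side 0.225 198 [-0.0166 -0.0454  0.2253] [ 0.0133 -0.0296  0.2399]
wrist 0.12 1097 [-0.0125 -0.0589  0.124 ] [ 0.0119 -0.0161  0.1376]
wrist 0.196 31 [-0.0225 -0.0356  0.2061] [ 0.0199 -0.0298  0.2099]
wrist 0.21 189 [-0.0215 -0.0343  0.2102] [ 0.0192 -0.0298  0.224 ]
wrist 0.225 167 [-0.0112 -0.032   0.228 ] [ 0.0082 -0.0296  0.2398]
```

Clip held square: bore axis about 1 mm to −x of the spindle, so I shift +1 mm in tool y and descend to just above the spindle.

>>> arm_command --pt "0 0.001 0.025 0 0 0 0.01" --pt "0 0 0.025 0 0 0 0.01" --pt "0 0 0.015 0 0 0 0.01" --pt "0 0 0.009 0 0 0 0.01" --pt "0 0 0 0 0 0 0.01" --pt "0 0 0 0 0 0 0.01" --pt "0 0 0 0 0 0 0.01"

```text
t: 13.22
position: [0.5957, 0.0776, 0.142]
tcp_rot: [0.001, 0.635, 0.772, 0.001]
contact_force: [1.4, -0.6, 0.1]
finger_gap: 0.0178
gripper_force: 45.0
```

>>> arm_command --pt "0 0 0.003 0 0 0 0.01" --pt "0 0 0.002 0 0 0 0.01" --pt "0 0 0.002 0 0 0 0.01"

```text
t: 13.47
position: [0.5949, 0.0775, 0.1341]
tcp_rot: [0.0, 0.635, 0.772, 0.0]
contact_force: [0.0, -0.1, -0.1]
finger_gap: 0.0178
gripper_force: 45.0
```

>>> arm_command --pt "0 0 0.001 0 0 0 0.01" --pt "0 0 0.001 0 0 0 0.01"

```text
t: 13.63
position: [0.5945, 0.0774, 0.1326]
tcp_rot: [0.0, 0.635, 0.772, 0.0]
contact_force: [-2.9, -0.9, 9.4]
finger_gap: 0.0177
gripper_force: 45.0
```

Contact at TCP z = 0.1326 (predicted 0.132), 9 N. Sliding along with light pressure to feel for the groove.

>>> arm_command --pt "0.0015 0 -0.0005 0 0 0 0.01" --pt "0.0015 0 0 0 0 0 0.01" --pt "0.0015 0 0 0 0 0 0.01" --pt "0.0015 0 0 0 0 0 0.01" --pt "0.0015 0 0 0 0 0 0.01" --pt "0.0015 0 0 0 0 0 0.01"

```text
t: 14.13
position: [0.5929, 0.0856, 0.1325]
tcp_rot: [0.001, 0.635, 0.772, -0.001]
contact_force: [-1.5, -4.5, 5.0]
finger_gap: 0.0176
gripper_force: 45.0
```

>>> arm_command --pt "0.001 0 0 0 0 0 0.01" --pt "0.001 0 0 0 0 0 0.01"

```text
t: 14.3
position: [0.5925, 0.0876, 0.1325]
tcp_rot: [0.001, 0.635, 0.772, -0.0]
contact_force: [-1.4, -4.4, 4.8]
finger_gap: 0.0178
gripper_force: 45.0
```

>>> arm_command --pt "0.001 0 0 0 0 0 0.01" --pt "0.001 0 0 0 0 0 0.01"

```text
t: 14.47
position: [0.5921, 0.0899, 0.1323]
tcp_rot: [0.0, 0.635, 0.772, -0.0]
contact_force: [-0.6, -4.8, 4.7]
finger_gap: 0.0174
gripper_force: 45.0
```

>>> arm_command --pt "0.001 0 0 0 0 0 0.01"

```text
t: 14.55
position: [0.5919, 0.0911, 0.1323]
tcp_rot: [0.0, 0.635, 0.772, -0.0]
contact_force: [-0.8, -4.1, 3.8]
finger_gap: 0.0179
gripper_force: 45.0
```

>>> arm_command --pt "0.001 0 0 0 0 0 0.01"

```text
t: 14.63
position: [0.5917, 0.0925, 0.1321]
tcp_rot: [-0.0, 0.635, 0.772, 0.0]
contact_force: [-0.6, -2.5, 3.6]
finger_gap: 0.018
gripper_force: 45.0
```

>>> arm_command --pt "0.0005 0 0 0 0 0 0.01"

```text
t: 14.72
position: [0.5917, 0.0941, 0.1316]
tcp_rot: [-0.001, 0.635, 0.772, 0.001]
contact_force: [0.1, -0.2, -0.4]
finger_gap: 0.0176
gripper_force: 45.0
```

The force vanished: the clip is over the groove. Lowering gently.

>>> arm_command --pt "0 0 0.001 0 0 0 0.01" --pt "0 0 0.001 0 0 0 0.01" --pt "0 0 0.001 0 0 0 0.01"

```text
t: 14.97
position: [0.5915, 0.0933, 0.1284]
tcp_rot: [-0.001, 0.635, 0.772, 0.0]
contact_force: [0.1, 0.5, -1.3]
finger_gap: 0.0174
gripper_force: 45.0
```

>>> arm_command --pt "0 0 0.0015 0 0 0 0.01" --pt "0 0 0.0015 0 0 0 0.01"

```text
t: 15.13
position: [0.5916, 0.0931, 0.1258]
tcp_rot: [-0.0, 0.635, 0.772, 0.0]
contact_force: [1.0, 2.0, -0.7]
finger_gap: 0.0175
gripper_force: 45.0
```

>>> arm_command --pt "0.0007 0 0 0 0 0 0.01" --pt "0 0 0.0015 0 0 0 0.01" --pt "0 0 0.001 0 0 0 0.01"

```text
t: 15.38
position: [0.5914, 0.0933, 0.1239]
tcp_rot: [-0.0, 0.635, 0.772, -0.0]
contact_force: [-1.0, -0.9, 5.2]
finger_gap: 0.0177
gripper_force: 45.0
```

>>> arm_command --pt "0 0 0.001 0 0 0 0.01" --pt "0 0 0.001 0 0 0 0.01"

```text
t: 15.55
position: [0.5916, 0.0934, 0.1232]
tcp_rot: [0.0, 0.635, 0.772, 0.0]
contact_force: [-2.6, 0.5, 10.0]
finger_gap: 0.0177
gripper_force: 45.0
```

>>> arm_command --pt "0 0 0.001 0 0 0 0.01" --pt "0 0 0.001 0 0 0 0.01"

```text
t: 15.72
position: [0.5916, 0.0932, 0.121]
tcp_rot: [0.0, 0.635, 0.772, 0.0]
contact_force: [-2.0, 0.5, 3.2]
finger_gap: 0.0176
gripper_force: 45.0
```

Lips met the balls at about 0.124 and are passing. Continuing to the seat, at about 0.114.

>>> arm_command --pt "0 0 0.001 0 0 0 0.01" --pt "0 0 0.001 0 0 0 0.01"

```text
t: 15.88
position: [0.5913, 0.0932, 0.1174]
tcp_rot: [-0.0, 0.635, 0.772, -0.0]
contact_force: [-0.4, -1.0, -1.0]
finger_gap: 0.0181
gripper_force: 45.0
```

>>> arm_command --pt "0 0 0.001 0 0 0 0.01" --pt "0 0 0.001 0 0 0 0.01"

```text
t: 16.05
position: [0.5916, 0.0933, 0.1152]
tcp_rot: [0.0, 0.635, 0.772, -0.0]
contact_force: [0.5, -0.0, -0.7]
finger_gap: 0.0176
gripper_force: 45.0
```

>>> arm_command --pt "0 0 0.001 0 0 0 0.01" --pt "0 0 0.001 0 0 0 0.01"

```text
t: 16.22
position: [0.5916, 0.0933, 0.1143]
tcp_rot: [0.0, 0.635, 0.772, 0.0]
contact_force: [-3.2, -0.0, 8.9]
finger_gap: 0.0173
gripper_force: 45.0
```

>>> arm_command --pt "0 0 0.001 0 0 0 0.01" --pt "0 0 0 0 0 0 0.01"

```text
t: 16.38
position: [0.5916, 0.0933, 0.1143]
tcp_rot: [0.0, 0.635, 0.772, 0.0]
contact_force: [-3.1, -0.8, 8.7]
finger_gap: 0.0176
gripper_force: 45.0
```

>>> arm_command --pt "0 0 -0.002 0 0 0 0.01" --pt "0 0 -0.001 0 0 0 0.01" --pt "0 0 0 0 0 0 0.01"

```text
t: 16.63
position: [0.5916, 0.0934, 0.1156]
tcp_rot: [0.0, 0.635, 0.772, 0.0]
contact_force: [0.5, 0.3, -1.0]
finger_gap: 0.0174
gripper_force: 45.0
```

Stop is firm at the seated height. Releasing and backing up.

>>> arm_command --pt "0 0 0.001 0 0 0 0.01" --pt "0 0 0 0 0 0 0.022" --pt "0 0 0 0 0 0 0.03" --pt "0 0 0 0 0 0 0.045" --pt "0 0 0 0 0 0 0.045" --pt "0 0 0 0 0 0 0.045" --pt "0 0 0 0 0 0 0.045"

```text
t: 17.22
position: [0.5916, 0.0933, 0.1146]
tcp_rot: [0.0, 0.635, 0.772, -0.0]
contact_force: [-0.1, 0.1, 0.0]
finger_gap: 0.0451
gripper_force: 0.0
```

>>> arm_command --pt "0 0 -0.005 0 0 0 0.045" --pt "0 0 -0.015 0 0 0 0.045" --pt "0 0 -0.03 0 0 0 0.045" --pt "0 0 -0.04 0 0 0 0.045" --pt "0 0 -0.02 0 0 0 0.045" --pt "-0.03 0 0 0 0 0 0.045" --pt "-0.03 0 0 0 0 0 0.045" --pt "0 0 0 0 0 0 0.045" --pt "0 0 0 0 0 0 0.045" --pt "0 0 0 0 0 0 0.045" --pt "0 0 0 0 0 0 0.045" --pt "0 0 0 0 0 0 0.045"

```text
t: 18.22
position: [0.6029, 0.0354, 0.2246]
tcp_rot: [-0.0, 0.635, 0.773, -0.0]
contact_force: [-0.3, -0.4, -0.2]
finger_gap: 0.045
gripper_force: 0.0
```

Run:
```python
from h import *
s=get_obs();print(s["t"],s["contact_force"],s["finger_gap"])
ims=[]
for n in("side","scene","wrist"):
    c=camera_info(n);im,d=read_camera(n);P=fish(d,c["T"],c["mtx"]) if n=="wrist" else cloud(d,c)
    t=(P-OH)@RH;ok=(d>0)&(abs(t[...,0])<.06)
    k=t[ok&(t[...,1]>-.04)&(t[...,1]<.0)&(abs(t[...,0])<.03)&(t[...,2]>.142)&(t[...,2]<.19)];print(n,"clip",np.percentile(k,[2,98],axis=0))
    k=t[ok&(t[...,2]>.145)&(t[...,2]<.18)&(t[...,1]>.01)&(t[...,1]<.076)];print(n,"roll y",np.percentile(k[:,1],[1,99]))
    ims.append(im)
a=cv2.resize(ims[0][170:360,130:330],(400,380));b=cv2.resize(ims[1][200:320,330:480],(390,312))
cv2.imwrite("pics/end.png",np.hstack([a,cv2.copyMakeBorder(b,0,68,0,0,0)]))
```

```text
18.2167 [-0.287  -0.3608 -0.24  ] 0.04503956228179648
side clip [[-0.0084 -0.0283  0.1428]
 [ 0.0094 -0.013   0.1725]]
side roll y [0.0319 0.0754]
scene clip [[-0.0054 -0.0312  0.1432]
 [ 0.0121 -0.0157  0.1749]]
scene roll y [0.0301 0.0756]
wrist clip [[-0.0092 -0.029   0.1565]
 [ 0.0092 -0.0139  0.1735]]
wrist roll y [0.0311 0.0755]
```

View pics/end.png

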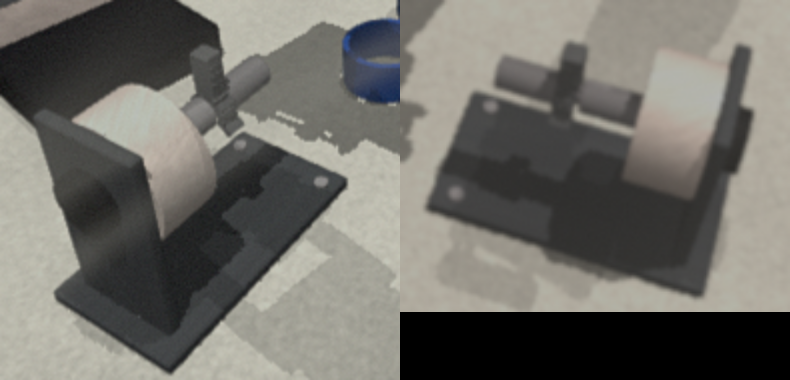

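The final picture shows the clip upright on the neck at (208,90) left and (568,85) right. Its top is at z ≈ 0.173, the seated height, and the roll is against the upright. Handing in.

```bash
python3 -c "
from cell import *
print(finish_job())"
```

```text
the job is handed in; nothing more can be done
None
```

The label roll is home against the upright and the larger clip is snapped onto the spindle's neck and released, with no pushing or pressing force reading above about 10 N and the job handed in at about 18 s.

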